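# Release the bayonet lamp from its dock

### The job

Take the camp lamp off its charging dock and stand it upright in the open tray: press the dock's release button fully down until it stays in, turn the lamp anticlockwise (seen from above) up to a quarter turn until you feel it meet its stop, then lift it straight off. Be gentle throughout: do not ram the button, force the lamp against its stop or its lips, or drop it, and leave the other things where they are.

Things in the scene. Friction and masses are not known exactly. Their poses are not given: they have to be found in the camera images.
- dock: Black fixed dock plate 190 x 120 mm, 12 mm thick, lying on the table, placed and turned differently each time. Origin: on the table under the axis of the lamp's seat; z up; its -x axis points to the release button, whose axis is 100 mm from the seat axis. The lamp stands on the plate; locked, it has 2 mm of side play, 1.5 mm of lift and 4 deg of turn.
- seat (a point): Centre of the plate's top under the lamp. Round it a lock ring, outer radius 47.5 mm, 16.5 mm high: two inward lips (inner radius 33.5, underside 11.5 mm up) cover the lamp's lugs, with two opposite gaps 41 deg wide. The ring's angle is not reported: its stiffly sprung stop (20 Nm/rad) meets a lug 39 to 83 deg anticlockwise of the start; only from 3 deg before it to 4 deg past it can it lift free.
- release (a joint): Travel of the steel release button (23 mm across, in a grey square frame), m: 0 up, 0.008 fully down on a rigid stop. It slides straight down against steady friction of about 4 N, has no spring and stays where it is pushed. It carries the locking pin beside one lug; the lug passes only once the travel exceeds 0.0065.
- button_top (a point): Centre of the release button's flat top, 34 mm above the table when up, 26 mm when fully down. The frame round it stands 26 mm above the table. The lamp beside it rises to 112 mm.
- lamp_grip (a point): Loose camp lamp, 0.25 to 0.5 kg, 100 mm tall, radius 31 mm, two opposite lugs at its foot to radius 40 mm; on its cap (60 mm up) a grip bar 54 x 20 mm, 40 mm high. This point: the bar's centre, on the lamp's axis, 80 mm above its underside, 20 mm above the cap. z up; x along the bar's 54 mm length and through the lugs, y across its 20 mm. It starts locked, its x along the dock's x.
- tray: Fixed grey open tray, 170 x 170 mm outside, 30 mm high, walls and floor 5 mm thick. Origin: centre of its underside on the table; z up.
- battery: Bystander: black motorcycle battery, 87 x 150 x 93 mm. Origin: centre of its underside.
- flask: Bystander: orange flask, 84 mm across, 120 mm tall. Origin: centre of its underside.
- charger: Bystander: small black charger block 55 x 45 x 37 mm. Origin: centre of its underside.
- carton: Bystander: white carton 70 x 140 x 60 mm. Origin: centre of its underside.
There are look-alikes about, which are no part of the job. Leave any pink look-alike of the tray alone. Leave any yellow look-alike of the part that bears lamp_grip alone.

How it is judged:
By the outcome, as a careful person would: the job done as asked, in the order asked, and still so for the second after the job is handed in, with the robot touching nothing.
It also fails if it takes over 72 s, if anything falls off the work surface, if the arm or the gripper's body presses on something with over 40 N, if the wrist force passes 120 N, or if a joint passes its speed limit or range.

### The arm

A 7-joint arm with a two-finger parallel gripper is mounted at the origin on the work surface. World frame = base frame: x ahead of the robot, y to its left, z up, the work surface at z = 0. Lengths are in m, angles in rad, forces in N, time in s.
With the tool pointing down it reaches from about 0.4 to 0.75 m from the base axis. Payload 19.5 kg.
Tool frame: the origin (TCP) lies between the finger pads; the fingertips stand 14 mm ahead of it and the grasp point (between the pads) lies 5 mm behind it; x points along the fingers, y is the direction in which the jaws open and shut, and the axes are right-handed (so a half turn about x gives the same grasp; the last joint's range is limited). The gripper opens to 85 mm and grips with 20 to 120 N. Pads are 22 mm wide; open, the fingers measure 114 mm over their backs; the gripper's body (76 mm by 85 mm) begins 54 mm behind the grasp point. The pads swing forward as they close: fully open they stand 13 mm farther back than shut.
Start: joints at [-1.387, 0.707, -0.028, 1.485, 0.022, 0.951, -0.075], TCP at [0.129, 0.56, 0.245] pointing down, gripper open.
Joint ranges: [-2.71, 2.71], [-0.32, 2.16], [-1.57, 1.52], [0, 2.45], [-1.46, 4.6], [0, 2.02], [-2.83, 2.83]. Speed limits (rad/s): [1.89, 1.89, 2.57, 2.57, 3.01, 3.01, 3.01].

### API

Orientations are given as [roll, pitch, yaw] about the fixed x, y, z axes, in that order (R = Rz(yaw) Ry(pitch) Rx(roll)).
In Python, from workcell import observe, snapshot, camera_params, env, find_in, masks_of, landmark_of gives the robot as it stands.
- The arm moves only by the tool carry_out, never from a script. Its argument "increments" is a list of rows, each a list of 7 numbers: the closure, from -1 (fully open) to 1 (shut), then the shift along the tool's x, y, z in mm, then the turn, a rotation vector about the tool's x, y, z in rad. A call has 1 to 20 rows; each row is the pose to reach, as a shift and turn from the pose measured when the call began, along the tool's axes at that moment; what a row does not reach only later rows make up. A row lasts 1/10 s, in which the tool goes at most 50 mm and 8.59 degrees, less where a joint would pass 70% of its speed; a pose out of reach is approached as far as the arm can. A call with a gripper value outside its range is refused whole. The fingers move at their own pace and stop on an object; "squeeze" is the grip in N (left out, the last holds). Time passes only in rows, so rows that repeat a pose let the fingers close. It gives the time, the measured TCP pose, the force and the opening at its end, in the units of the state.
- observe(): the state, without advancing time (a new reading comes with each control period).
- snapshot(name): name is "scene" or "top" or "wrist"; returns the picture (384x512x3 uint8, red, green, blue); there is no depth.
- camera_params(name): a dict with "fx", "fy", "cx", "cy" (pixels), "cam_to_world" (4x4, takes a point from camera to world coordinates). Camera axes: x right, y up, looking along -z (the intrinsics and any distortion apply to the point x, -y, -z); pixel columns grow to the right and rows downward; lengths in m; the calibration is good to about 2 mm. The wrist camera is an equidistant fisheye: a pixel r from the principal point sees the ray r / f radians off the axis. A picture is of the moment at which its call begins: read the wrist's pose just before it. camera_params takes no time and is no camera call; for the wrist camera it gives the pose at the moment of the call.
- env.job_done(): hands the job in, once; it reports no verdict.
Trained networks look in the newest picture that a camera, given by its name, has taken for a name from the list of things; names that differ only in an ending like _2 or _b are one class to them, and where a whole thing is asked for, a point or a joint stands for the part that bears it (a point fixed in the world has none). Each returns a list of dicts, best first, with "confidence" (0 to 1); they miss things now and then, are a little off and sometimes report something else, mostly with a low value. They report only what shows in the picture. A call takes as long as a camera call. They do not tell look-alikes from the thing itself.
- find_in(label, camera): "location" ([x, y, z] in m, in the coordinates of the camera as it stood for that picture, good to about 4 mm: the middle of the surface that is visible of it).
- masks_of(label, camera): "mask" (384x512 bool, what is visible of it).
- landmark_of(label, camera): "location" ([x, y, z] in m, in the coordinates of the camera as it stood for that picture, good to about 4 mm: a listed point, or the origin of a listed thing).
The state is a dict: "clock": time; "qpos": joint angles; "qvel": joint speeds; "effort": joint torques, N m; "eef_pos": TCP position; "orientation": TCP orientation; "wrist_force": force on the tool from outside, world axes, zero at the start; "moment": the same for the moment, N m; "grip_width": finger opening in m.
Only numpy, scipy, OpenCV 4.12 (cv2) and the standard library are available. Lean on these libraries where they do the work, as an engineer would, in place of code of your own. Each camera call takes 0.05 s, during which the arm holds its last target. There are 200 camera calls.

## Working session

There is one attempt and no reset: what is moved stays moved. The work goes in short steps, Python scripts to look and compute and a tool call to move; the robot and the scene stay as the last step left them, time stands still between calls to the robot, and variables do not carry over. Pictures are saved under pics/ and viewed, about 8 in all and at most 12, crops included, and the job is handed in when it is done.

Besides the shell and the picture viewer there is one more tool, called after "Call:" as name(argument=value, ...) on one line, values as JSON. carry_out: Moves the arm, as the interface text tells. Its arguments: {"type":"object","properties":{"increments":{"type":"array","items":{"type":"array","items":{"type":"number"}}},"squeeze":{"type":"number"}},"required":["increments"]}

```bash
mkdir -p pics; ls; cat > h.py <<'E'
import numpy as np, cv2
from scipy.spatial.transform import Rotation as R
from workcell import *
def snap(n,f=None):
    im=snapshot(n)
    if f: cv2.imwrite('pics/'+f,im[:,:,::-1])
    return im
def w(cam,p,T=None):
    T=np.array(camera_params(cam)['cam_to_world']) if T is None else T
    return (T@np.r_[p,1])[:3]
def pix(cam,p):
    c=camera_params(cam);T=np.linalg.inv(np.array(c['cam_to_world']))
    q=(T@np.r_[p,1])[:3]
    return c['cx']+c['fx']*q[0]/-q[2], c['cy']+c['fy']*-q[1]/-q[2]
E
python3 - <<'E'
from h import *
a=snap('scene');b=snap('top')
cv2.imwrite('pics/a.png',np.vstack([a,b])[:,:,::-1]) 
cv2.imwrite('pics/a.png',np.hstack([cv2.resize(a,(400,300)),cv2.resize(b,(400,300))])[:,:,::-1])
cv2.imwrite('pics/top.png',b[:,:,::-1])
np.set_printoptions(precision=4,suppress=True)
for cam in('top','scene'):
    c=camera_params(cam);print(cam,c['fx'],np.array(c['cam_to_world'])[:3,3],[k for k in c])
    for l in('dock','seat','button_top','lamp_grip','tray','battery','flask','charger','carton'):
        for d in landmark_of(l,cam):
            p=w(cam,d['location']);print(l,round(d['confidence'],2),p,np.round(pix(cam,p)))
s=observe();print(s)
E
```

```text
pics
top 436.72961358376995 [ 0.4809 -0.0375  1.2127] ['fx', 'fy', 'cx', 'cy', 'cam_to_world']
seat 0.86 [0.5755 0.2165 0.0134] [155. 191.]
button_top 0.52 [0.479  0.245  0.0328] [143. 227.]
lamp_grip 0.66 [0.5798 0.2191 0.0894] [148. 187.]
tray 0.6 [ 0.574  -0.2042 -0.0012] [308. 189.]
tray 0.55 [ 0.6252 -0.4683 -0.0001] [401. 168.]
tray 0.51 [0.7876 0.0275 0.0006] [223. 115.]
battery 0.72 [0.7868 0.0281 0.0001] [223. 115.]
flask 0.79 [ 0.7581  0.2099 -0.002 ] [159. 127.]
flask 0.18 [0.7892 0.0274 0.0019] [223. 114.]
charger 0.6 [ 0.3817 -0.0016 -0.0051] [236. 260.]
carton 0.94 [ 0.7633 -0.2328  0.0017] [315. 121.]
scene 428.9174378380959 [1.0011 0.6887 0.8747] ['fx', 'fy', 'cx', 'cy', 'cam_to_world']
dock 0.96 [0.5829 0.2224 0.0019] [319. 279.]
seat 0.87 [0.5758 0.2213 0.0126] [322. 275.]
seat 0.61 [0.5804 0.2203 0.0009] [320. 278.]
button_top 0.48 [0.4822 0.2504 0.0326] [362. 265.]
button_top 0.39 [ 0.7614  0.2096 -0.0008] [251. 305.]
lamp_grip 0.77 [0.573  0.3883 0.0831] [372. 315.]
lamp_grip 0.74 [0.5789 0.2182 0.0932] [324. 254.]
tray 0.92 [ 0.5751 -0.2068  0.0022] [245. 173.]
tray 0.69 [0.5819 0.2225 0.0908] [324. 256.]
tray 0.64 [ 0.6252 -0.4674 -0.001 ] [198. 134.]
battery 0.62 [ 0.7864  0.0272 -0.0024] [210. 253.]
flask 0.94 [ 0.7583  0.2079 -0.0001] [252. 304.]
charger 0.6 [ 0.3837 -0.0039 -0.0003] [334. 196.]
carton 0.74 [ 0.7639 -0.2311  0.0016] [184. 188.]
{'clock': 1.0, 'qpos': array([-1.3867,  0.7065, -0.0276,  1.4846,  0.022 ,  0.9509, -0.0755]), 'qvel': array([-0.0017, -0.001 , -0.0005,  0.0028,  0.0014,  0.0001,  0.0009]), 'effort': array([ -0.0023, -88.3001,   1.2337, -23.64  ,   0.0172,   0.0016,
        -0.    ]), 'eef_pos': array([0.1287, 0.5604, 0.2453]), 'orientation': array([-1.3305,  1.5707, -1.5563]), 'wrist_force': array([ 0.3848, -0.2238,  0.8016]), 'moment': array([-0.0221, -0.0115,  0.0038]), 'grip_width': 0.08537825705815653}
```

View pics/top.png

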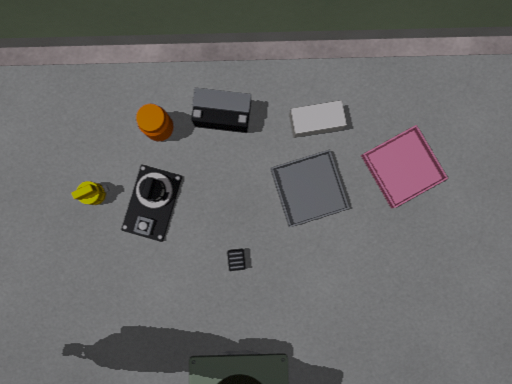

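View pics/a.png

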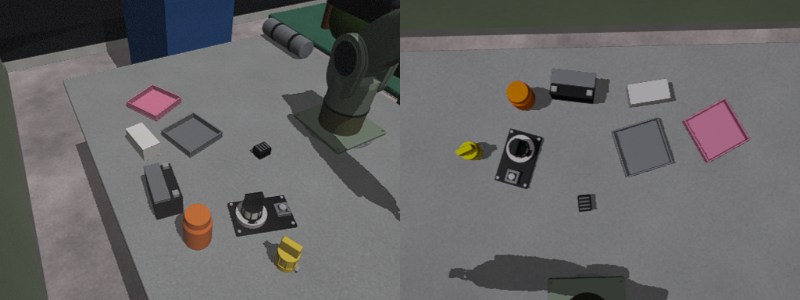

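Candidates: the lamp is black, on the dock at top pixel (153,190), while the yellow one at (90,193) is a look-alike. The tray is grey, at (311,188), while the pink one at (404,167) is a look-alike. I'll check with one close crop.

```bash
python3 - <<'E'
from h import *
np.set_printoptions(precision=4,suppress=True)
b=snap('top');c=camera_params('top')
T=np.array(c['cam_to_world']);print(T)
cv2.imwrite('pics/crop.png',cv2.convertScaleAbs(cv2.resize(b[155:250,110:200],None,fx=6,fy=6,interpolation=cv2.INTER_CUBIC)[:,:,::-1],alpha=2.0))
def back(uv,z):
    d=T[:3,:3]@np.array([(uv[0]-c['cx'])/c['fx'],-(uv[1]-c['cy'])/c['fy'],-1]);return T[:3,3]+d*(z-T[2,3])/d[2]
acc={}
for i in range(4):
  for cam in('top','scene'):
    snap(cam)
    for l in('seat','button_top','lamp_grip','tray','dock'):
        for d in landmark_of(l,cam)[:1]: acc.setdefault((l,cam),[]).append(w(cam,d['location']))
for k,v in acc.items(): print(k,len(v),np.median(v,0))
m=masks_of('dock','top')
for d in m[:2]:
    k=d['mask'].astype(np.uint8);print(d['confidence'],k.sum())
    r=cv2.minAreaRect(cv2.findNonZero(k));P=cv2.boxPoints(r);Q=np.array([back(p,.012) for p in P]);print(P,Q,Q.mean(0),np.linalg.norm(Q[1]-Q[0]),np.linalg.norm(Q[2]-Q[1]))
for d in masks_of('tray','top')[:3]:
    k=d['mask'].astype(np.uint8);r=cv2.minAreaRect(cv2.findNonZero(k));P=cv2.boxPoints(r);Q=np.array([back(p,.03) for p in P]);print('tray',d['confidence'],Q)
o=observe();print(o['clock'],R.from_euler('xyz',o['orientation']).as_matrix())
E
```

```text
[[-0.0232  0.9954 -0.0932  0.4809]
 [-0.9997 -0.023   0.0033 -0.0375]
 [ 0.0012  0.0932  0.9956  1.2127]
 [ 0.      0.      0.      1.    ]]
('seat', 'top') 4 [0.5781 0.2161 0.0122]
('button_top', 'top') 4 [0.4799 0.2439 0.0343]
('lamp_grip', 'top') 4 [0.5744 0.3893 0.0793]
('tray', 'top') 4 [ 0.5772 -0.2054 -0.0026]
('dock', 'top') 4 [ 0.577   0.2164 -0.0007]
('seat', 'scene') 4 [0.576  0.2212 0.0116]
('button_top', 'scene') 4 [0.4847 0.2481 0.0326]
('lamp_grip', 'scene') 4 [0.5778 0.3049 0.0885]
('tray', 'scene') 4 [ 0.5998 -0.3376  0.0006]
('dock', 'scene') 4 [ 0.5807  0.2218 -0.0002]
0.61 2560
[[120.7774 230.3225]
 [140.3061 163.0566]
 [183.4741 175.5892]
 [163.9453 242.8551]] [[0.4703 0.3119 0.012 ]
 [0.6545 0.2586 0.012 ]
 [0.6168 0.1393 0.012 ]
 [0.4336 0.1942 0.012 ]] [0.5438 0.226  0.012 ] 0.19176534374072318 0.12511175995421903
0.17 2202
[[189.6769 125.5846]
 [194.5539  86.5692]
 [252.5231  93.8154]
 [247.6462 132.8308]] [[ 0.757   0.1206  0.012 ]
 [ 0.8685  0.1057  0.012 ]
 [ 0.8439 -0.0571  0.012 ]
 [ 0.7327 -0.0409  0.012 ]] [0.8005 0.0321 0.012 ] 0.11251168202756587 0.16472633731467037
tray 0.93 [[ 0.6319 -0.0987  0.03  ]
 [ 0.6815 -0.267   0.03  ]
 [ 0.5154 -0.3122  0.03  ]
 [ 0.4671 -0.1458  0.03  ]]
tray 0.89 [[ 0.661  -0.3485  0.03  ]
 [ 0.7457 -0.5078  0.03  ]
 [ 0.5919 -0.5831  0.03  ]
 [ 0.5092 -0.4252  0.03  ]]
3.55 [[-0.      0.2239  0.9746]
 [-0.0001  0.9746 -0.2239]
 [-1.     -0.0001 -0.    ]]
```

View pics/crop.png

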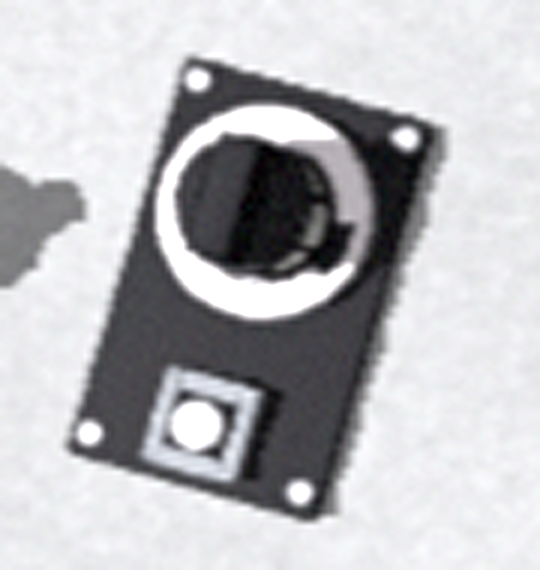

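The crop shows the black lamp in its white ring, around crop pixel (265,212), with its bar toward the button. The steel button is at (196,425) in its grey frame, and the plate screws are at (198,80), (406,138), (89,433) and (300,492). I'll refine the dock pose from these.

```bash
cat >> h.py <<'E'
def back(cam,uv,z):
    c=camera_params(cam);T=np.array(c['cam_to_world'])
    d=T[:3,:3]@np.array([(uv[0]-c['cx'])/c['fx'],-(uv[1]-c['cy'])/c['fy'],-1]);return T[:3,3]+d*(z-T[2,3])/d[2]
def inc(target,ydeg):
    "mm shift + rotvec in tool axes to reach target with tool x down and tool y at ydeg"
    o=observe();M=R.from_euler('xyz',o['orientation']).as_matrix()
    a=np.radians(ydeg);y=np.array([np.cos(a),np.sin(a),0]);x=np.array([0,0,-1.])
    G=np.c_[x,y,np.cross(x,y)]
    print('t',round(o['clock'],2),'pos',o['eef_pos'],'F',o['wrist_force'],'M',o['moment'],'q7',round(o['qpos'][6],3),'yang',round(np.degrees(np.arctan2(M[1,1],M[0,1])),2),'w',round(o['grip_width'],4))
    print('shift',np.round(M.T@(np.array(target)-o['eef_pos'])*1000,1),'rot',np.round(R.from_matrix(M.T@G).as_rotvec(),4))
np.set_printoptions(precision=4,suppress=True)
E
python3 - <<'E'
from h import *
f=lambda x,y:((x+.5)/6-.5+110,(y+.5)/6-.5+155)
s=[back('top',f(*p),.013) for p in[(198,80),(406,138),(89,433),(300,492)]]
print(np.array(s)); c=np.mean(s,0);d=(s[0]+s[1]-s[2]-s[3])/2;a=np.arctan2(d[1],d[0]);print('plate c',c,'ang',np.degrees(a))
print('button',back('top',f(196,425),.034),'ring',back('top',f(265,212),.0285))
for l in('lamp_grip','button_top'):
  snap('top')
  print([(round(d['confidence'],2),w('top',d['location'])) for d in landmark_of(l,'top')])
inc([.482,.246,.15],74)
E
```

```text
[[0.6406 0.252  0.013 ]
 [0.6115 0.1564 0.013 ]
 [0.4798 0.3017 0.013 ]
 [0.4509 0.2058 0.013 ]]
plate c [0.5457 0.229  0.013 ] ang -17.132079356295538
button [0.4822 0.2479 0.034 ] ring [0.5776 0.218  0.0285]
[(0.72, array([0.5734, 0.3835, 0.0748])), (0.58, array([0.5801, 0.2194, 0.0874]))]
[(0.53, array([0.4794, 0.2452, 0.0363]))]
t 3.75 pos [0.1287 0.5604 0.2453] F [-0.9069 -0.0382 -0.1446] M [ 0.0353  0.0133 -0.0152] q7 -0.075 yang 77.06 w 0.0852
shift [  95.3 -227.3  414.7] rot [ 0.0535 -0.      0.0001]
```

Call:
carry_out(increments=[[1,4,-14,25,0],[1,8,-28,50,0,0,0]])

```text
invalid input at $.increments[0]: expected 7 numbers
```

Call:
carry_out(increments=[[1,4,-10,18,0.005,0,0],[1,8,-28,51,0.01,0,0],[1,12,-46,84,0.015,0,0],[1,17,-64,117,0.02,0,0],[1,22,-82,150,0.025,0,0],[1,27,-100,183,0.03,0,0],[1,32,-118,215,0.035,0,0],[1,37,-136,248,0.04,0,0],[1,42,-154,281,0.045,0,0],[1,47,-172,314,0.05,0,0],[1,52,-190,347,0.055,0,0],[1,56,-206,376,0.06,0,0],[1,59,-219,399,0.065,0,0],[1,60,-227,414,0.07,0,0],[1,60,-227,414,0.07,0,0],[1,60,-227,414,0.07,0,0]])

```text
clock: 5.35
eef_pos: [0.4811, 0.2467, 0.1853]
orientation: [2.922, 1.57, 2.626]
wrist_force: [-0.7, -0.2, 0.6]
grip_width: 0.0
```

```bash
python3 - <<'E'
from h import *
inc([.481,.247,.052],73)
for i in range(3):
  T=np.array(camera_params('wrist')['cam_to_world']);a=snap('wrist','w1.png')
  for l in('button_top','lamp_grip','seat','dock'):
    for d in landmark_of(l,'wrist')[:2]: print(l,round(d['confidence'],2),w('',d['location'],T))
c=camera_params('wrist');print(c['fx'],c['cx'],c['cy'],T)
E
```

```text
t 5.35 pos [0.4811 0.2467 0.1853] F [-0.6656 -0.2278  0.5813] M [ 0.0511  0.0508 -0.02  ] q7 0.641 yang 73.05 w 0.0
shift [133.3   0.3  -0.2] rot [ 0.0009 -0.0004 -0.0001]
button_top 0.75 [0.4816 0.2481 0.0284]
lamp_grip 0.82 [0.5728 0.3887 0.0784]
lamp_grip 0.52 [0.5777 0.2194 0.0899]
button_top 0.73 [ 0.7609 -0.2315 -0.002 ]
button_top 0.32 [ 0.3834  0.0029 -0.0026]
lamp_grip 0.83 [0.577  0.3889 0.0803]
lamp_grip 0.75 [0.5771 0.2179 0.0896]
seat 0.25 [0.5785 0.2164 0.089 ]
button_top 0.92 [0.4819 0.2461 0.03  ]
lamp_grip 0.68 [0.5766 0.2189 0.0884]
lamp_grip 0.62 [0.5767 0.3881 0.0809]
dock 0.2 [0.4809 0.2488 0.0278]
297.3186396354542 259.6732126391655 190.3969715601336 [[ 0.2911 -0.9065 -0.3058  0.4011]
 [ 0.9567  0.2759  0.0929  0.2706]
 [ 0.0002 -0.3196  0.9475  0.3126]
 [ 0.      0.      0.      1.    ]]
```

View pics/w1.png

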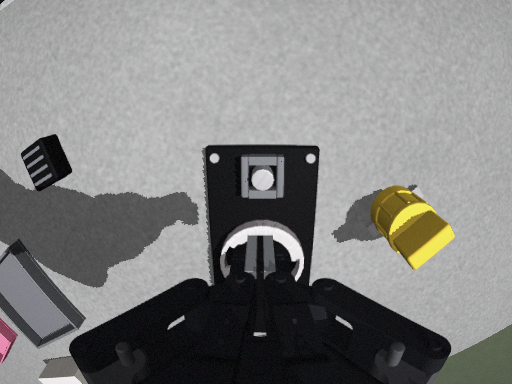

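The wrist view shows the button at (262,180) in line under the tool, the locked lamp behind it, and the yellow look-alike at (412,225). The networks agree, so I'll descend over the button.

Call:
carry_out(increments=[[1,10,0,0,0,0,0],[1,30,0.2,0,0,0,0],[1,55,0.3,0,0,0,0],[1,80,0.3,0,0,0,0],[1,105,0.3,0,0,0,0],[1,121,0.3,0,0,0,0],[1,127,0.3,0,0,0,0],[1,129,0.3,0,0,0,0],[1,131,0.3,0,0,0,0],[1,131,0.3,0,0,0,0]])

```text
clock: 7.1
eef_pos: [0.4817, 0.2468, 0.0547]
orientation: [0.692, 1.57, 0.396]
wrist_force: [-0.2, -0.4, 0.3]
grip_width: -0.0003
```

Call:
carry_out(increments=[[1,1,0,0,0,0,0],[1,2,0,0,0,0,0],[1,3,0,0,0,0,0],[1,4,0,0,0,0,0],[1,5,0,0,0,0,0],[1,6,0,0,0,0,0],[1,7,0,0,0,0,0],[1,8,0,0,0,0,0],[1,8,0,0,0,0,0]])

```text
clock: 8.0
eef_pos: [0.4817, 0.2468, 0.0466]
orientation: [0.696, 1.57, 0.4]
wrist_force: [1.2, 0.9, 0.1]
grip_width: -0.0
```

Call:
carry_out(increments=[[1,0.7,0,0,0,0,0],[1,1.4,0,0,0,0,0],[1,2.1,0,0,0,0,0],[1,2.8,0,0,0,0,0],[1,3.5,0,0,0,0,0]])

```text
clock: 8.5
eef_pos: [0.4817, 0.2469, 0.0431]
orientation: [0.775, 1.57, 0.479]
wrist_force: [-1.4, -0.1, 3.7]
grip_width: 0.0
```

Call:
carry_out(increments=[[1,0.5,0,0,0,0,0],[1,1,0,0,0,0,0],[1,1.5,0,0,0,0,0],[1,2,0,0,0,0,0]])

```text
clock: 8.9
eef_pos: [0.4817, 0.2468, 0.0411]
orientation: [0.738, 1.57, 0.442]
wrist_force: [-1.6, -0.4, 3.6]
grip_width: 0.0001
```

Call:
carry_out(increments=[[1,0.3,0,0,0,0,0],[1,0.6,0,0,0,0,0],[1,0.8,0,0,0,0,0]])

```text
clock: 9.2
eef_pos: [0.4817, 0.2468, 0.0403]
orientation: [0.745, 1.57, 0.449]
wrist_force: [-0.6, -0.4, 3.8]
grip_width: -0.0003
```

Call:
carry_out(increments=[[1,0.2,0,0,0,0,0],[1,0.4,0,0,0,0,0]])

```text
clock: 9.4
eef_pos: [0.4817, 0.2468, 0.0399]
orientation: [0.74, 1.57, 0.445]
wrist_force: [-2.6, 0.1, 8.6]
grip_width: -0.0003
```

Call:
carry_out(increments=[[1,0.2,0,0,0,0,0],[1,0.4,0,0,0,0,0]])

```text
clock: 9.6
eef_pos: [0.4816, 0.2469, 0.0398]
orientation: [0.794, 1.57, 0.499]
wrist_force: [-3.0, -1.0, 13.3]
grip_width: -0.0002
```

The button has bottomed: the force rose from 4 to 13 N at TCP z 0.0398. Next I'll retreat and go above the lamp with the jaws open.

Call:
carry_out(increments=[[1,-3,0,0,0,0,0],[1,-15,0,0,0,0,0],[1,-40,0,0,0,0,0],[1,-75,0,0,0,0,0],[0,-110,0,0,0,0,0],[-1,-135,0,0,0,0,0],[-1,-142,0,10,0,0,0],[-1,-145,0,30,0,0,0],[-1,-145,0.5,55,0,0,0],[-1,-145,1,80,0,0,0],[-1,-145,1,95,0,0,0],[-1,-145,1,100,0,0,0],[-1,-145,1,100,0,0,0],[-1,-145,1,100,0,0,0]])

```text
clock: 11.0
eef_pos: [0.5767, 0.2191, 0.1852]
orientation: [1.289, 1.57, 0.993]
wrist_force: [-0.4, -0.7, -0.4]
grip_width: 0.0855
```

```bash
python3 - <<'E'
from h import *
inc([.5775,.2185,.095],72.9)
L=[]
for i in range(3):
 for cam in('wrist','top','scene'):
  T=np.array(camera_params(cam)['cam_to_world']);a=snap(cam,'x_%s.png'%cam)
  for l in('lamp_grip','seat','button_top'):
    for d in landmark_of(l,cam)[:2]:
      p=w('',d['location'],T)
      if p[1]<.3 and p[0]<.7: print(cam,l,round(d['confidence'],2),p)
a=cv2.imread('pics/x_wrist.png');b=cv2.imread('pics/x_scene.png')[190:330,250:430]
cv2.imwrite('pics/x.png',np.hstack([a[:,:],cv2.resize(b,None,fx=1.55,fy=2.743)]))
E
```

```text
t 11.0 pos [0.5767 0.2191 0.1852] F [-0.4271 -0.6791 -0.4355] M [-0.0473  0.0261  0.0306] q7 0.765 yang 73.09 w 0.0855
shift [90.2 -0.4  0.9] rot [ 0.0033  0.0002 -0.0008]
wrist lamp_grip 0.6 [0.5754 0.2168 0.0894]
wrist seat 0.46 [ 0.3848  0.0009 -0.0061]
top lamp_grip 0.63 [0.5807 0.217  0.0876]
top seat 0.77 [0.5781 0.2165 0.0138]
scene lamp_grip 0.56 [0.5783 0.2194 0.093 ]
scene seat 0.87 [0.5769 0.219  0.0133]
scene button_top 0.49 [0.4829 0.2497 0.0212]
wrist lamp_grip 0.57 [0.5773 0.2165 0.0867]
wrist button_top 0.73 [0.4839 0.2467 0.0248]
top lamp_grip 0.57 [0.582  0.2186 0.0896]
top seat 0.85 [0.577  0.2164 0.0145]
scene lamp_grip 0.97 [0.5796 0.219  0.0941]
scene seat 0.9 [0.5792 0.2246 0.0159]
scene button_top 0.63 [0.4819 0.2461 0.0254]
wrist lamp_grip 0.76 [0.5769 0.2167 0.094 ]
wrist button_top 0.89 [0.4821 0.2451 0.0204]
top lamp_grip 0.52 [0.5778 0.2179 0.0908]
top lamp_grip 0.47 [0.5762 0.2168 0.0102]
top seat 0.76 [0.5798 0.2189 0.0112]
scene lamp_grip 0.81 [0.5821 0.2207 0.0931]
scene seat 0.69 [0.5797 0.2213 0.0098]
scene button_top 0.66 [0.4815 0.2473 0.022 ]
scene button_top 0.54 [0.5784 0.2175 0.096 ]
```

View pics/x.png

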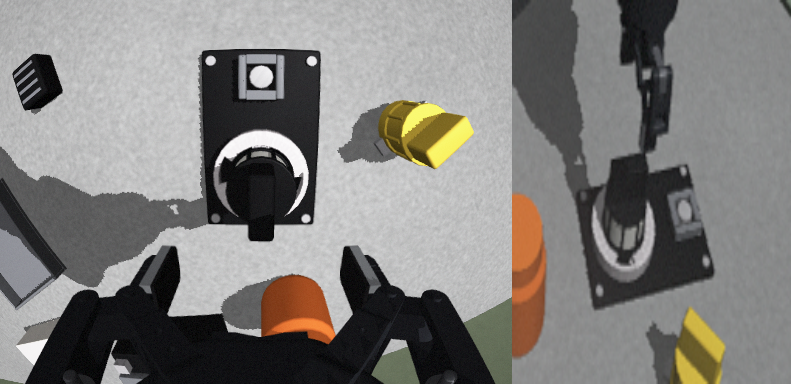

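The button is down (networks put its top at about 0.024). The lamp bar at column 261 is centred between the fingers at 165 and 357, and there is a ring gap at left (218,178). I'll descend and grip.

Call:
carry_out(increments=[[-1,8,0,0.5,0,0,0],[-1,25,-0.3,1,0,0,0],[-1,45,-0.3,1,0,0,0],[-1,65,-0.3,1,0,0,0],[-1,80,-0.3,1,0,0,0],[-1,88,-0.3,1,0,0,0],[-1,90,-0.3,1,0,0,0],[-1,90,-0.3,1,0,0,0],[-1,90,-0.3,1,0,0,0]])

```text
clock: 13.7
eef_pos: [0.5787, 0.2182, 0.0955]
orientation: [0.709, 1.569, 0.413]
wrist_force: [0.7, 0.5, 0.1]
grip_width: 0.0856
```

Call:
carry_out(increments=[[-0.5,0,0,0,0,0,0],[0,0,0,0,0,0,0],[0.2,0,0,0,0,0,0],[0.3,0,0,0,0,0,0],[0.4,0,0,0,0,0,0],[0.45,0,0,0,0,0,0],[0.5,0,0,0,0,0,0],[0.55,0,0,0,0,0,0]], squeeze=20)

```text
clock: 14.5
eef_pos: [0.5787, 0.2183, 0.0955]
orientation: [0.816, 1.569, 0.52]
wrist_force: [0.3, 0.8, -1.2]
grip_width: 0.0197
```

Call:
carry_out(increments=[[0.7,0,0,0,0,0,0],[1,0,0,0,0,0,0],[1,0,0,0,0,0,0]], squeeze=35)

```text
clock: 14.8
eef_pos: [0.5787, 0.2184, 0.0955]
orientation: [0.83, 1.569, 0.534]
wrist_force: [0.5, 0.9, 1.6]
grip_width: 0.0195
```

```bash
python3 - <<'E'
from h import *
inc([.578,.218,.0955],72.9)
E
```

```text
t 14.8 pos [0.5787 0.2184 0.0955] F [0.534  0.8849 1.6193] M [ 0.1676  0.065  -0.0009] q7 0.749 yang 73.05 w 0.0195
shift [ 0.  -0.6 -0.6] rot [ 0.0026  0.0014 -0.0015]
```

Call:
carry_out(increments=[[1,0,0,0,-0.02,0,0],[1,0,0,0,-0.05,0,0],[1,0,0,0,-0.08,0,0],[1,0,0,0,-0.11,0,0],[1,0,0,0,-0.14,0,0],[1,0,0,0,-0.16,0,0],[1,0,0,0,-0.16,0,0]])

```text
clock: 15.5
eef_pos: [0.5788, 0.2183, 0.0955]
orientation: [0.664, 1.569, 0.53]
wrist_force: [-0.8, -1.1, 0.4]
grip_width: 0.0198
```

```bash
cat > m.py <<'E'
from h import *
inc([.578,.2185,.0955],72.9)
E
python3 m.py
```

```text
t 15.5 pos [0.5788 0.2183 0.0955] F [-0.7841 -1.1438  0.4053] M [-0.3886  0.2554 -0.069 ] q7 0.866 yang 82.27 w 0.0198
shift [-0.   0.1 -0.8] rot [ 0.1636  0.0015 -0.0014]
```

Call:
carry_out(increments=[[1,0,0,0,-0.03,0,0],[1,0,0,0,-0.07,0,0],[1,0,0,0,-0.11,0,0],[1,0,0,0,-0.15,0,0],[1,0,0,0,-0.19,0,0],[1,0,0,0,-0.23,0,0],[1,0,0,0,-0.27,0,0],[1,0,0,0,-0.31,0,0],[1,0,0,0,-0.35,0,0],[1,0,0,0,-0.39,0,0],[1,0,0,0,-0.41,0,0],[1,0,0,0,-0.41,0,0]])

```text
clock: 16.7
eef_pos: [0.5789, 0.2183, 0.0955]
orientation: [0.294, 1.569, 0.57]
wrist_force: [-0.4, -0.4, 0.5]
grip_width: 0.0194
```

```bash
python3 m.py
```

```text
t 16.7 pos [0.5789 0.2183 0.0955] F [-0.3645 -0.4437  0.4954] M [-0.3399  0.1287 -0.0045] q7 1.168 yang 105.81 w 0.0194
shift [-0.   0.5 -0.8] rot [ 0.5743  0.0019 -0.0012]
```

```bash
python3 - <<'E'
from h import *
b=cv2.imread('pics/top.png').mean(2);a=cv2.imread('pics/x_scene.png').mean(2);t=cv2.imread('pics/x_top.png').mean(2)
for name,cam,im in(('top','top',b),('sc','scene',a),('top2','top',t)):
  print(name,'deg ccw of start lug (-x): brightness r=36,42')
  for th in range(0,360,6):
    v=[]
    for r in(36.5,42):
      A=np.radians(162.9+th);u=pix(cam,[.578+r/1000*np.cos(A),.2185+r/1000*np.sin(A),.0285])
      v.append(int(cv2.getRectSubPix(im.astype(np.float32),(1,1),u)[0,0]))
    print(th,*v,end=' | ')
  print()
E
```

```text
top deg ccw of start lug (-x): brightness r=36,42
0 162 165 | 6 162 164 | 12 163 164 | 18 163 164 | 24 163 164 | 30 163 165 | 36 163 165 | 42 159 165 | 48 163 165 | 54 116 164 | 60 42 140 | 66 9 111 | 72 7 68 | 78 11 54 | 84 9 59 | 90 10 62 | 96 33 61 | 102 88 90 | 108 90 91 | 114 87 90 | 120 85 91 | 126 88 90 | 132 87 90 | 138 90 90 | 144 87 90 | 150 85 88 | 156 86 106 | 162 92 164 | 168 106 166 | 174 141 166 | 180 164 164 | 186 165 164 | 192 163 165 | 198 150 165 | 204 125 165 | 210 97 166 | 216 69 163 | 222 39 137 | 228 39 134 | 234 38 142 | 240 28 117 | 246 31 111 | 252 32 97 | 258 34 100 | 264 33 94 | 270 35 102 | 276 34 105 | 282 36 127 | 288 38 139 | 294 41 144 | 300 44 152 | 306 51 164 | 312 54 158 | 318 99 166 | 324 124 165 | 330 155 165 | 336 162 165 | 342 162 165 | 348 159 165 | 354 163 165 | 
sc deg ccw of start lug (-x): brightness r=36,42
0 139 185 | 6 62 179 | 12 32 135 | 18 34 65 | 24 41 37 | 30 35 33 | 36 37 35 | 42 30 32 | 48 37 33 | 54 32 34 | 60 31 34 | 66 33 36 | 72 35 34 | 78 34 35 | 84 37 35 | 90 35 37 | 96 37 32 | 102 33 32 | 108 36 35 | 114 35 68 | 120 39 91 
[... 647 characters left out ...]
 185 | 36 184 185 | 42 180 185 | 48 183 186 | 54 132 184 | 60 52 159 | 66 14 127 | 72 11 80 | 78 14 65 | 84 13 71 | 90 15 72 | 96 41 72 | 102 103 104 | 108 104 106 | 114 78 105 | 120 87 106 | 126 103 106 | 132 102 105 | 138 105 105 | 144 102 106 | 150 100 103 | 156 100 124 | 162 107 185 | 168 123 186 | 174 161 185 | 180 185 185 | 186 185 185 | 192 183 185 | 198 170 185 | 204 144 186 | 210 113 186 | 216 78 184 | 222 30 156 | 228 28 154 | 234 24 113 | 240 14 22 | 246 12 11 | 252 15 23 | 258 24 27 | 264 26 27 | 270 27 27 | 276 25 27 | 282 27 26 | 288 27 26 | 294 27 26 | 300 26 27 | 306 26 36 | 312 26 41 | 318 29 50 | 324 31 51 | 330 33 49 | 336 79 135 | 342 173 186 | 348 180 185 | 354 183 185 |
```

The gap spans about 57–98°, so the stop should be near 78°. I'll turn to about 60°, then feel in small steps.

Call:
carry_out(increments=[[1,0,0,0,-0.03,0,0],[1,0,0,0,-0.07,0,0],[1,0,0,0,-0.11,0,0],[1,0,0,0,-0.15,0,0],[1,0,0,0,-0.19,0,0],[1,0,0,0,-0.22,0,0],[1,0,0,0,-0.24,0,0],[1,0,0,0,-0.24,0,0]])

```text
clock: 17.5
eef_pos: [0.5789, 0.2182, 0.0955]
orientation: [0.076, 1.569, 0.593]
wrist_force: [0.2, -1.4, -0.1]
grip_width: 0.0193
```

```bash
python3 m.py
```

```text
t 17.5 pos [0.5789 0.2182 0.0955] F [ 0.1766 -1.4225 -0.0554] M [-0.3405  0.0579 -0.0076] q7 1.349 yang 119.61 w 0.0193
shift [-0.   0.7 -0.7] rot [ 0.8153  0.0021 -0.0011]
```

Call:
carry_out(increments=[[1,0,0,0,-0.03,0,0],[1,0,0,0,-0.07,0,0],[1,0,0,0,-0.11,0,0],[1,0,0,0,-0.15,0,0],[1,0,0,0,-0.19,0,0],[1,0,0,0,-0.22,0,0],[1,0,0,0,-0.24,0,0],[1,0,0,0,-0.24,0,0]])

```text
clock: 18.3
eef_pos: [0.579, 0.2183, 0.0955]
orientation: [-0.169, 1.568, 0.588]
wrist_force: [-0.6, -0.1, 0.6]
grip_width: 0.0194
```

```bash
python3 m.py
```

```text
t 18.3 pos [0.579  0.2183 0.0955] F [-0.5533 -0.1434  0.5626] M [-0.2647  0.0166  0.0166] q7 1.533 yang 133.4 w 0.0194
shift [ 0.   0.9 -0.6] rot [ 1.0559  0.0025 -0.0009]
```

60.4°, no resistance yet.

Call:
carry_out(increments=[[1,0,0,0,-0.02,0,0],[1,0,0,0,-0.04,0,0],[1,0,0,0,-0.06,0,0],[1,0,0,0,-0.07,0,0],[1,0,0,0,-0.07,0,0]])

```text
clock: 18.8
eef_pos: [0.579, 0.2183, 0.0955]
orientation: [-0.187, 1.568, 0.641]
wrist_force: [-0.1, -0.4, -1.0]
grip_width: 0.0192
```

```bash
python3 m.py
```

```text
t 18.8 pos [0.579  0.2183 0.0955] F [-0.1325 -0.4219 -1.0034] M [-0.298   0.0394 -0.0192] q7 1.588 yang 137.44 w 0.0192
shift [-0.   0.9 -0.5] rot [ 1.1264  0.0025 -0.001 ]
```

Call:
carry_out(increments=[[1,0,0,0,-0.02,0,0],[1,0,0,0,-0.04,0,0],[1,0,0,0,-0.05,0,0],[1,0,0,0,-0.05,0,0]])

```text
clock: 19.2
eef_pos: [0.579, 0.2182, 0.0955]
orientation: [-0.223, 1.568, 0.655]
wrist_force: [-0.3, -0.6, -0.0]
grip_width: 0.0196
```

```bash
python3 m.py
```

```text
t 19.2 pos [0.579  0.2182 0.0955] F [-0.2515 -0.6277 -0.0068] M [-0.3031  0.0664  0.0316] q7 1.627 yang 140.33 w 0.0196
shift [-0.   0.9 -0.4] rot [ 1.1768  0.0025 -0.001 ]
```

67.3°. Now 1.7° steps.

Call:
carry_out(increments=[[1,0,0,0,-0.01,0,0],[1,0,0,0,-0.02,0,0],[1,0,0,0,-0.03,0,0],[1,0,0,0,-0.03,0,0]])

```text
clock: 19.6
eef_pos: [0.579, 0.2182, 0.0955]
orientation: [-0.245, 1.568, 0.664]
wrist_force: [-1.0, -0.2, -0.7]
grip_width: 0.0198
```

```bash
python3 m.py
```

```text
t 19.6 pos [0.579  0.2182 0.0955] F [-0.9775 -0.2096 -0.7216] M [-0.2347  0.1092 -0.0186] q7 1.651 yang 142.07 w 0.0198
shift [-0.   1.  -0.4] rot [ 1.2073  0.0026 -0.001 ]
```

Call:
carry_out(increments=[[1,0,0,0,-0.01,0,0],[1,0,0,0,-0.02,0,0],[1,0,0,0,-0.03,0,0],[1,0,0,0,-0.03,0,0]])

```text
clock: 20.0
eef_pos: [0.579, 0.2182, 0.0955]
orientation: [-0.267, 1.568, 0.673]
wrist_force: [-0.7, -0.3, -1.1]
grip_width: 0.0195
```

```bash
python3 m.py
```

```text
t 20.0 pos [0.579  0.2182 0.0955] F [-0.7183 -0.3147 -1.0987] M [-0.2044  0.0902 -0.0234] q7 1.675 yang 143.83 w 0.0195
shift [-0.   1.  -0.4] rot [ 1.2379  0.0026 -0.001 ]
```

Call:
carry_out(increments=[[1,0,0,0,-0.01,0,0],[1,0,0,0,-0.02,0,0],[1,0,0,0,-0.03,0,0],[1,0,0,0,-0.03,0,0]])

```text
clock: 20.4
eef_pos: [0.5791, 0.2182, 0.0955]
orientation: [-0.284, 1.568, 0.686]
wrist_force: [0.1, -0.8, -0.5]
grip_width: 0.0194
```

```bash
python3 m.py
```

```text
t 20.4 pos [0.5791 0.2182 0.0955] F [ 0.0568 -0.7667 -0.4959] M [-0.288   0.0117 -0.0319] q7 1.699 yang 145.58 w 0.0194
shift [-0.1  1.  -0.4] rot [ 1.2685  0.0027 -0.001 ]
```

Call:
carry_out(increments=[[1,0,0,0,-0.01,0,0],[1,0,0,0,-0.02,0,0],[1,0,0,0,-0.03,0,0],[1,0,0,0,-0.03,0,0]])

```text
clock: 20.8
eef_pos: [0.5791, 0.2182, 0.0955]
orientation: [-0.302, 1.568, 0.699]
wrist_force: [-0.3, -0.6, -0.6]
grip_width: 0.0192
```

```bash
python3 m.py
```

```text
t 20.8 pos [0.5791 0.2182 0.0955] F [-0.2853 -0.5852 -0.6303] M [-0.2347  0.085   0.0073] q7 1.723 yang 147.32 w 0.0192
shift [-0.   1.1 -0.4] rot [ 1.299   0.0028 -0.001 ]
```

Call:
carry_out(increments=[[1,0,0,0,-0.01,0,0],[1,0,0,0,-0.02,0,0],[1,0,0,0,-0.03,0,0],[1,0,0,0,-0.03,0,0]])

```text
clock: 21.2
eef_pos: [0.5791, 0.2183, 0.0955]
orientation: [-0.313, 1.568, 0.718]
wrist_force: [-0.2, -1.0, -0.9]
grip_width: 0.0195
```

```bash
python3 m.py
```

```text
t 21.2 pos [0.5791 0.2183 0.0955] F [-0.2145 -0.9516 -0.8806] M [-0.2697  0.0476  0.0096] q7 1.747 yang 149.08 w 0.0195
shift [-0.   1.1 -0.4] rot [ 1.3296  0.0029 -0.0011]
```

Call:
carry_out(increments=[[1,0,0,0,-0.01,0,0],[1,0,0,0,-0.02,0,0],[1,0,0,0,-0.03,0,0],[1,0,0,0,-0.03,0,0]])

```text
clock: 21.6
eef_pos: [0.5794, 0.2181, 0.0955]
orientation: [-0.449, 1.567, 0.612]
wrist_force: [3.4, -2.0, -1.7]
grip_width: 0.0194
```

```bash
python3 m.py
```

```text
t 21.6 pos [0.5794 0.2181 0.0955] F [ 3.3899 -1.9531 -1.6885] M [-0.4156 -0.8745 -0.1063] q7 1.772 yang 150.81 w 0.0194
shift [ 0.   1.4 -0.4] rot [ 1.3598  0.0036 -0.0008]
```

At 77.9° the lamp met its stop. A side force of 3.9 N points exactly opposite to the lug's motion and Mz is about −0.1 to −0.16 Nm. Now lift slowly.

Call:
carry_out(increments=[[1,-0.5,0,0,0,0,0],[1,-1,0,0,0,0,0],[1,-1.5,0,0,0,0,0],[1,-2,0,0,0,0,0],[1,-2.5,0,0,0,0,0],[1,-3,0,0,0,0,0]])

```text
clock: 22.2
eef_pos: [0.5794, 0.2181, 0.0986]
orientation: [-0.458, 1.567, 0.603]
wrist_force: [2.9, -0.9, -4.3]
grip_width: 0.0196
```

```bash
python3 m.py
```

```text
t 22.2 pos [0.5794 0.2181 0.0986] F [ 2.902  -0.8877 -4.285 ] M [-0.4919 -0.6977 -0.1419] q7 1.774 yang 150.81 w 0.0196
shift [ 3.   1.4 -0.4] rot [ 1.3598  0.0035 -0.0008]
```

Call:
carry_out(increments=[[1,-1,0,0,0,0,0],[1,-2,0,0,0,0,0],[1,-3,0,0,0,0,0],[1,-4,0,0,0,0,0],[1,-5,0,0,0,0,0],[1,-6,0,0,0,0,0]])

```text
clock: 22.8
eef_pos: [0.5792, 0.2182, 0.1047]
orientation: [-0.363, 1.568, 0.699]
wrist_force: [0.9, -0.2, -3.0]
grip_width: 0.0194
```

```bash
python3 m.py
```

```text
t 22.8 pos [0.5792 0.2182 0.1047] F [ 0.8943 -0.2091 -3.0403] M [ 0.0031  0.0279 -0.0114] q7 1.778 yang 150.82 w 0.0194
shift [ 9.2  1.2 -0.4] rot [ 1.36    0.0033 -0.0011]
```

Call:
carry_out(increments=[[1,-1,0,0,0,0,0],[1,-3,0,0,0,0,0],[1,-5,0,0,0,0,0],[1,-7,0,0,0,0,0],[1,-10,0,0,0,0,0],[1,-13,0,0,0,0,0],[1,-13,0,0,0,0,0]])

```text
clock: 23.5
eef_pos: [0.5794, 0.2183, 0.1181]
orientation: [-0.406, 1.567, 0.655]
wrist_force: [0.2, 0.9, -1.9]
grip_width: 0.0197
```

```bash
python3 m.py
```

```text
t 23.5 pos [0.5794 0.2183 0.1181] F [ 0.1917  0.87   -1.8505] M [-0.0245 -0.0055 -0.0357] q7 1.787 yang 150.82 w 0.0197
shift [22.6  1.3 -0.6] rot [ 1.3599  0.004  -0.0011]
```

Call:
carry_out(increments=[[1,-4,0,0,0,0,0],[1,-14,0,0,0,0,0],[1,-28,0,0,0,0,0],[1,-42,0,0,0,0,0],[1,-56,0,0,0,0,0],[1,-68,0,0,0,0,0],[1,-75,0,0,0,0,0],[1,-77,0,0,0,0,0],[1,-77,0,0,0,0,0]])

```text
clock: 24.4
eef_pos: [0.5791, 0.2181, 0.1951]
orientation: [-0.402, 1.567, 0.66]
wrist_force: [0.2, -0.1, -3.2]
grip_width: 0.0195
```

```bash
python3 - <<'E'
from h import *
inc([.575,-.206,.195],100)
a=snap('wrist','y.png');b=snap('scene')[150:330,200:430]
cv2.imwrite('pics/y.png',np.hstack([a,cv2.resize(b,(288,384))])[:,:,::-1])
E
```

```text
t 24.4 pos [0.5791 0.2181 0.1951] F [ 0.1767 -0.1053 -3.1903] M [ 0.0291  0.0572 -0.0051] q7 1.84 yang 150.82 w 0.0195
shift [  -0.9 -203.2 -372.3] rot [ 0.887   0.0038 -0.0002]
```

View pics/y.png

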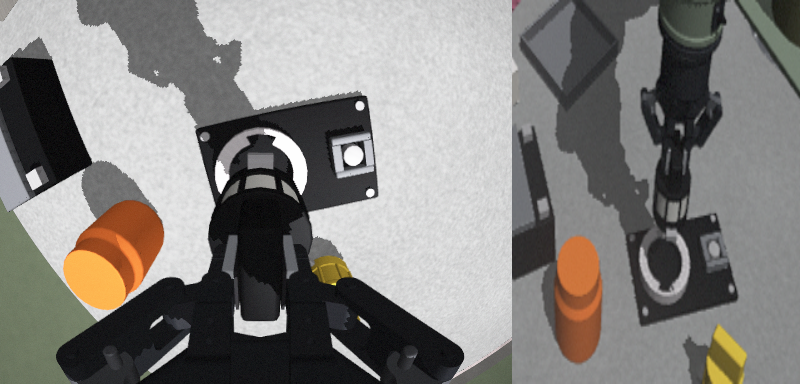

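The lamp is held clear of the empty ring (wrist 260,170) and hangs upright at (260,220). I'll carry it to the grey tray.

Call:
carry_out(increments=[[1,0,-4,-7,0.02,0,0],[1,0,-12,-22,0.06,0,0],[1,0,-23,-43,0.11,0,0],[1,0,-36,-66,0.16,0,0],[1,0,-49,-90,0.22,0,0],[1,0,-62,-114,0.28,0,0],[1,0,-75,-138,0.34,0,0],[1,0,-88,-162,0.4,0,0],[1,0,-101,-186,0.46,0,0],[1,0,-114,-210,0.52,0,0],[1,0,-127,-233,0.58,0,0],[1,0,-140,-257,0.64,0,0],[1,0,-153,-281,0.7,0,0],[1,0,-166,-305,0.75,0,0],[1,0,-178,-327,0.8,0,0],[1,0,-189,-347,0.84,0,0],[1,0,-197,-362,0.87,0,0],[1,0,-202,-370,0.885,0,0],[1,0,-203,-372,0.887,0,0],[1,0,-203,-372,0.887,0,0]])

```text
clock: 26.5
eef_pos: [0.5748, -0.2052, 0.1937]
orientation: [0.674, 1.567, 0.849]
wrist_force: [0.4, 0.6, -3.0]
grip_width: 0.0196
```

```bash
python3 - <<'E'
from h import *
inc([.575,-.206,.0905],100)
for cam in('top','scene','wrist'):
  T=np.array(camera_params(cam)['cam_to_world']);a=snap(cam)
  for l in('tray','lamp_grip'):
    for d in landmark_of(l,cam)[:3]: print(cam,l,round(d['confidence'],2),w('',d['location'],T))
E
```

```text
t 26.5 pos [ 0.5748 -0.2052  0.1937] F [ 0.3578  0.6393 -2.951 ] M [ 0.0483 -0.0343  0.0131] q7 1.771 yang 100.04 w 0.0196
shift [103.2  -1.   -0.2] rot [ 0.0006  0.0026 -0.0021]
top tray 0.73 [ 0.5773 -0.2058 -0.0027]
top tray 0.65 [ 0.6281 -0.4702  0.0041]
top lamp_grip 0.57 [0.572  0.3878 0.0809]
top lamp_grip 0.42 [ 0.5746 -0.2037  0.1858]
scene tray 0.74 [ 0.6303 -0.4684 -0.0033]
scene lamp_grip 0.79 [0.5766 0.3895 0.085 ]
scene lamp_grip 0.71 [ 0.576  -0.2043  0.1922]
wrist tray 0.75 [ 0.6262 -0.473  -0.0058]
wrist tray 0.59 [ 0.5708 -0.2068 -0.0029]
wrist lamp_grip 0.97 [ 0.5736 -0.2091  0.1888]
```

Call:
carry_out(increments=[[1,4,0,0,0,0.001,-0.001],[1,14,0,0,0,0.002,-0.002],[1,28,-1,0,0,0.002,-0.002],[1,43,-1,0,0,0.002,-0.002],[1,58,-1,0,0,0.002,-0.002],[1,73,-1,0,0,0.002,-0.002],[1,86,-1,0,0,0.002,-0.002],[1,94,-1,0,0,0.002,-0.002],[1,98,-1,0,0,0.002,-0.002],[1,100,-1,0,0,0.002,-0.002],[1,101,-1,0,0,0.002,-0.002],[1,101,-1,0,0,0.002,-0.002]])

```text
clock: 28.15
eef_pos: [0.5754, -0.2064, 0.0931]
orientation: [-0.545, 1.57, -0.37]
wrist_force: [0.7, 0.0, -2.2]
grip_width: 0.0194
```

Call:
carry_out(increments=[[1,0.5,0,0,0,0,0],[1,1,0,0,0,0,0],[1,1.5,0,0,0,0,0],[1,2,0,0,0,0,0],[1,2.5,0,0,0,0,0]])

```text
clock: 28.65
eef_pos: [0.5754, -0.2064, 0.0906]
orientation: [-0.563, 1.57, -0.389]
wrist_force: [-0.3, 1.1, -2.6]
grip_width: 0.0193
```

Call:
carry_out(increments=[[1,0.4,0,0,0,0,0],[1,0.8,0,0,0,0,0],[1,1.2,0,0,0,0,0],[1,1.6,0,0,0,0,0]])

```text
clock: 29.05
eef_pos: [0.5754, -0.2064, 0.0889]
orientation: [-0.557, 1.57, -0.382]
wrist_force: [-0.2, 0.0, -3.1]
grip_width: 0.0197
```

Call:
carry_out(increments=[[1,0.2,0,0,0,0,0],[1,0.4,0,0,0,0,0],[1,0.4,0,0,0,0,0]])

```text
clock: 29.35
eef_pos: [0.5754, -0.2064, 0.0885]
orientation: [-0.541, 1.57, -0.366]
wrist_force: [0.1, -0.4, -2.8]
grip_width: 0.0196
```

Call:
carry_out(increments=[[1,0.3,0,0,0,0,0],[1,0.5,0,0,0,0,0],[1,0.5,0,0,0,0,0]])

```text
clock: 29.65
eef_pos: [0.5755, -0.2063, 0.0885]
orientation: [-0.538, 1.569, -0.363]
wrist_force: [-3.0, 0.9, 5.1]
grip_width: 0.0196
```

Call:
carry_out(increments=[[1,0.3,0,0,0,0,0],[1,0.5,0,0,0,0,0],[1,0.5,0,0,0,0,0]])

```text
clock: 29.95
eef_pos: [0.5755, -0.2063, 0.0885]
orientation: [-0.583, 1.569, -0.408]
wrist_force: [-3.0, 1.7, 9.6]
grip_width: 0.0194
```

Touched down: the force reversed to about +10 N at z 0.0885. I'll ease off and open slowly.

Call:
carry_out(increments=[[1,-0.3,0,0,0,0,0],[1,-0.5,0,0,0,0,0],[0.5,-0.5,0,0,0,0,0],[0.4,-0.5,0,0,0,0,0],[0.3,-0.5,0,0,0,0,0],[0,-0.5,0,0,0,0,0],[-0.4,-0.5,0,0,0,0,0],[-1,-0.5,0,0,0,0,0],[-1,-0.5,0,0,0,0,0],[-1,-0.5,0,0,0,0,0]], squeeze=20)

```text
clock: 30.95
eef_pos: [0.5756, -0.2063, 0.089]
orientation: [-0.572, 1.569, -0.397]
wrist_force: [0.2, -0.3, -0.2]
grip_width: 0.0854
```

```bash
python3 - <<'E'
from h import *
inc([.5754,-.2064,.24],100)
E
```

```text
t 30.95 pos [ 0.5756 -0.2063  0.089 ] F [ 0.2317 -0.3227 -0.1944] M [ 0.0071 -0.0003  0.0067] q7 1.716 yang 100.02 w 0.0854
shift [-151.    -0.2    0. ] rot [0.0003 0.0016 0.001 ]
```

Call:
carry_out(increments=[[-1,-4,0,0,0,0,0],[-1,-14,0,0,0,0,0],[-1,-30,0,0,0,0,0],[-1,-50,0,0,0,0,0],[-1,-75,0,0,0,0,0],[-1,-100,0,0,0,0,0],[-1,-125,0,0,0,0,0],[-1,-145,0,0,0,0,0],[-1,-150,0,0,0,0,0],[-1,-150,0,0,0,0,0]])

```text
clock: 31.95
eef_pos: [0.5754, -0.2062, 0.2398]
orientation: [-0.543, 1.568, -0.368]
wrist_force: [-0.1, -0.2, -1.1]
grip_width: 0.0852
```

```bash
python3 - <<'E'
from h import *
inc([.5754,-.2064,.24],100)
a=snap('wrist');b=snap('scene')
cv2.imwrite('pics/z.png',np.hstack([cv2.resize(a,(400,300)),cv2.resize(b,(400,300))])[:,:,::-1])
for cam in('scene','wrist','top'):
  T=np.array(camera_params(cam)['cam_to_world']);snap(cam)
  for l in('lamp_grip','button_top'):
    for d in landmark_of(l,cam)[:2]: print(cam,l,round(d['confidence'],2),w('',d['location'],T))
E
```

```text
t 31.95 pos [ 0.5754 -0.2062  0.2398] F [-0.0876 -0.2151 -1.0655] M [ 0.0146  0.0244 -0.0285] q7 1.793 yang 100.02 w 0.0852
shift [-0.2 -0.2 -0. ] rot [0.0003 0.0027 0.0016]
scene lamp_grip 0.96 [ 0.5778 -0.2051  0.0853]
scene lamp_grip 0.71 [0.5731 0.3887 0.0825]
scene button_top 0.61 [0.4827 0.2488 0.0212]
wrist lamp_grip 0.63 [ 0.5741 -0.2064  0.0833]
wrist button_top 0.37 [0.5749 0.2205 0.0171]
top lamp_grip 0.76 [0.5697 0.3889 0.0801]
top lamp_grip 0.52 [ 0.5798 -0.2057  0.0805]
top button_top 0.49 [0.4794 0.2468 0.0261]
```

View pics/z.png

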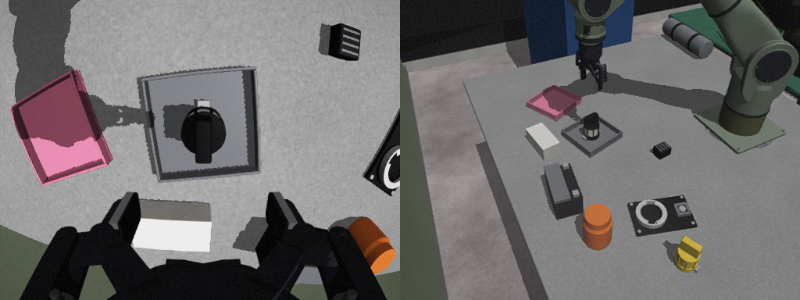

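The lamp stands upright in the grey tray (wrist 203,130; scene 591,125). The gripper is clear and the bystanders are where they were. I'll hand it in.

```bash
python3 -c "
from workcell import *
print(env.job_done())"
```

```text
the job is handed in; nothing more can be done
None
```

The camp lamp is off its dock and standing upright in the grey tray; I handed the job in at about 32 s of the 72 s allowed.

- **Button:** I pressed it slowly until it bottomed, the force rising from about 4 N to 13 N. Afterwards the cameras put its top at 20–26 mm, which is the down position within their error.
- **Turn:** I turned the lamp anticlockwise until it met its stop at about 78°. I felt this as a side force of about 4 N pushing straight back against the lug.
- **Lift:** It came straight up freely, with no load beyond the lamp's own weight of about 3 N (noisy) and the fading side push from the stop.
- **Placing:** I set it down at about 10 N contact force, eased off and opened the gripper. The arm then rose 150 mm clear.

**Last checks:** the final pictures show the lamp upright in the middle of the grey tray. All three cameras put its grip point near (0.577, -0.206, 0.083). The other objects and both look-alikes appear where they were, and the gripper touches nothing.

**Disagreements:** in the last look the wrist camera reported a low-confidence (0.37) "button" at the empty seat, which is a false detection. The other two cameras put the button in its place.

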